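# Fit the ring holder to the engraving vise

### The arm

A 6-joint arm with a two-finger parallel gripper is mounted at the origin on the work surface. World frame = base frame: x ahead of the robot, y to its left, z up, the work surface at z = 0. Lengths are in m, angles in degrees, forces in N, time in s.
With the tool pointing down it reaches from about 0.4 to 0.825 m from the base axis. Payload 7 kg.
Tool frame: the origin (TCP) lies at the very end of the fingers, on their centre line; the grasp point (between the pads) lies 19 mm behind it; z points along the fingers, y is the line along which they close (so a half turn about z gives the same grasp; the last joint's range is limited). The gripper opens to 88 mm and grips with 3 to 60 N. Pads are 19 mm wide; open, the fingers measure 130 mm over their backs; the gripper's body (78 mm by 193 mm) begins 47 mm behind the grasp point.
Start: joints at [92.195, 20.546, 0.682, 0, -70.136, -16.507], TCP at [0.167, 0.654, 0.227] pointing down, gripper open.
Joint ranges: [-176.03, 176.03], [-82.01, 121.73], [-58.28, 71.71], [-173.87, 95.51], [-174.79, -0.11], [-173.66, 173.66]. Speed limits (degrees/s): [136.94, 136.94, 172.46, 180, 180, 180].

### API

Orientations are given as [roll, pitch, yaw] about the fixed x, y, z axes, in that order (R = Rz(yaw) Ry(pitch) Rx(roll)).
In Python, from plant import get_state, imaging, r, finder gives the robot as it stands.
- The arm moves only by the shell command python3 -m handwheel 'ROWS' [FORCE]. ROWS is JSON, a list of rows, each a list of 5 numbers: the closure, from 0 (fully open) to 1 (shut), then the shift along the world's x, y, z in cm, then the turn about the world's z in degrees. A call has 1 to 8 rows; each row is the pose to reach, as a shift and turn from the pose commanded when the call began; what a row does not reach only later rows make up. A row lasts 1/8 s, in which the tool goes at most 62.5 mm and 10.7 degrees, less where a joint would pass 70% of its speed; a pose out of reach is approached as far as the arm can. A call with a gripper value outside its range is refused whole. The fingers move at their own pace and stop on an object; FORCE is the grip in N (left out, the last holds). Time passes only in rows, so rows that repeat a pose let the fingers close. It gives the time, the measured TCP pose, the force, the opening and the grip force at its end, in the units of the state.
- get_state(): the state, without advancing time (a new reading comes with each control period).
- imaging.capture(name): name is "scene" or "top"; returns (picture, depth): 420x560x3 uint8, red, green, blue; 420x560 float32, m along the optical axis (not along the pixel's ray), 0 where there is no reading.
- imaging.get_calibration(name): a dict with "fx", "fy", "cx", "cy" (pixels), "rvec" (rotation vector, rad) and "tvec" (3), from world to camera coordinates, as OpenCV has them. Camera axes: x right, y down, z forward; pixel columns grow to the right and rows downward; lengths in m; the calibration is good to about 2 mm. A picture is of the moment at which its call begins. get_calibration takes no time and is no camera call.
- r.close_job(): hands the job in; it is judged then, once.
Trained networks look in the newest picture that a camera, given by its name, has taken for a name from the list of things; names that differ only in an ending like _2 or _b are one class to them, and where a whole thing is asked for, a point or a joint stands for the part that bears it (a point fixed in the world has none). Each returns a list of dicts, best first, with "p" (0 to 1); they miss things now and then, are a little off and sometimes report something else, mostly with a low value. They report only what shows in the picture. A call takes as long as a camera call. They do not tell look-alikes from the thing itself.
- finder.cut_out(camera, query): "region" (420x560 bool, what is visible of it) and "pixel" ([column, row] in pixels, amid what is visible of it).
The state is a dict: "time_s": time; "joints": joint angles; "qd": joint speeds; "joint_torque": joint torques, N m; "tcp_pos": TCP position; "eef_rot": TCP orientation; "contact_force": force on the tool from outside, world axes, zero at the start; "moment": the same for the moment, N m; "gripper_width": finger opening in m; "gripper_force": force on a finger pad.
Only numpy, scipy, OpenCV 4.12 (cv2) and the standard library are available. Lean on these libraries where they do the work, as an engineer would, in place of code of your own. Each camera call takes 0.05 s, during which the arm holds its last target. There are 200 camera calls.

### The job

Take the ring-holder head (the one with the tapered post and a ring on it) from the wooden rack and mount it in the slotted top of the ball vise: find its slot, push it down against the spring, turn it clockwise as far as it goes and let go, so that it stays locked and upright. Leave the other heads in the rack and the rest of the bench undisturbed.

Things in the scene. Friction and masses are not known exactly. Their poses are not given: they have to be found in the camera images.
- ring_head: Loose steel head, 75 mm tall, 0.15-0.3 kg; origin: centre of underside. Upward: cross bar (lugs) 40 mm along its x, 10 wide, z 0-6; stem of 9 mm diameter, z 6-15; square collar 34 x 34 mm along x and y, z 15-45, to grip; tapered post, 21 mm at the foot, z 45-75, with a 23 mm ring round it. Starts upright in one of the rack's three places, bar in the slot, collar 3 mm above the rack.
- rack: Fixed wooden rack, 75 (x) x 250 (y) x 30 mm high, origin: centre of underside. Three slots 43 mm along x, 13 along y, 12 deep, at y = -75, 0, +75 mm, hold three heads with equal bars and collars.
- vise: Fixed round ball vise, 128 mm wide, origin: centre of underside; brass screw to 86 mm on its -x side, 48 mm high. Clamped on it: a 64 mm square turret, flat top 100 mm above the bench, with a straight central slot 43 x 13 mm along the turret's x. Angle from the vise's x to the slot: -0.6 to 0.6 rad about z, not reported: see it, or feel for it by pressing lightly and turning until the bar drops in.
- mouth (a point): Centre of the slot at the level of the turret's flat top, 100 mm above the vise's origin. Its axes are the vise's, not the slot's. The slot has 1 mm chamfers.
- seat (a joint): Sprung seat in the slot, m pressed down. 0: floor 5 mm below the top, where the dropped-in bar rests. Pushes up 5 N at 0, about 12 N at the bottom. The cover is 6 mm thick: the bar can turn only beyond 0.007; collar meets the top at 0.010, which is fully down. When turned and let go, the bar rises against the cover and the seat stays near 0.007.
- rotor (a joint): Pocket on the seat that takes the bar and turns with it, rad clockwise seen from above: 0 = in line with the slot (start), 1.2 = stop, locked. Light friction, stays where left. Either end of the bar fits either end of the slot.
- jaw_head: Bystander head in the rack, same bar and collar, two parallel jaws on top, 63 mm tall; origin: centre of underside.
- button_head: Bystander head in the rack, same bar and collar, low brass button on top, 59 mm tall; origin: centre of underside.
- graver: Bystander: graver with wooden handle, 170 mm long, lying along its x; origin under its middle.
- glue: Bystander: plastic bottle, 48 mm wide, 110 mm tall; origin: centre of underside.
- tin: Bystander: shallow round brass tin, 84 mm wide, 22 mm tall; origin: centre of underside.
- bench_block: Bystander: flat steel block 60 x 60 x 20 mm; origin: centre of underside.
- bur_pot: Bystander: small grey pot, 48 mm wide, 50 mm tall; origin: centre of underside.
- wax_block: Bystander: carving wax block 50 x 30 x 18 mm; origin: centre of underside.
Things that resemble listed ones, but are neither listed nor needed, are in the scene too. Leave any orange or red look-alike of the ring_head alone.

How it is judged (in metres and radians):
On the way, in this order (a step that is already met when the one before it is completed fails the run):
1. the ring head's bar is in the slot and the seat is pushed down (value of joint seat above 0.0065 m and horizontal distance between ring_head and mouth below 0.004 m and z of ring_head in the frame of mouth below -0.01 m), for 0.05 s.
2. the head is turned to the lock (value of joint rotor above 1.05 rad and z of ring_head in the frame of mouth below -0.01 m), for 0.1 s.
At the end, for the whole second after the job is handed in: The ring head sits in the vise with its bar locked under the cover: rotor turned beyond 1.05 rad, seat held down beyond 5.5 mm, underside within 4 mm of the slot's centre and at least 10 mm below the top, upright within 0.1 rad, at rest (all of step 2 and value of joint seat above 0.0055 m and horizontal distance between ring_head and mouth below 0.004 m and angle between ring_head's own z axis and vertical below 0.1 rad and linear speed of ring_head below 0.01 m/s); the robot touches nothing.
It fails at once if another head is pulled from the rack or pushed over (distance of any of jaw_head, button_head from where it was at the start of the episode above 0.012 m).
It fails at once if the bench is disturbed (distance of any of graver, glue, tin, bench_block, bur_pot, wax_block from where it was at the start of the episode above 0.03 m).
It also fails if it takes over 67 s, if anything falls off the work surface, if the arm or the gripper's body presses on something with over 40 N, if the wrist force passes 120 N, or if a joint passes its speed limit or range.

## Working session

There is one attempt and no reset: what is moved stays moved. The work goes in short steps, Python scripts to look and compute and a shell command to move; the robot and the scene stay as the last step left them, time stands still between calls to the robot, and variables do not carry over. Pictures are saved under pics/ and viewed, at most 10 in all, crops included, and the job is handed in when it is done.

```bash
mkdir -p pics
cat > h.py <<'E'
import numpy as np, cv2
from plant import get_state, imaging, r, finder
def world(cam, depth, cols=None, rows=None):
    c=imaging.get_calibration(cam); R=cv2.Rodrigues(np.array(c["rvec"],float))[0]; t=np.array(c["tvec"],float).ravel()
    v,u=np.mgrid[:depth.shape[0],:depth.shape[1]]
    P=np.stack([(u-c["cx"])/c["fx"]*depth,(v-c["cy"])/c["fy"]*depth,depth],-1)
    return (P-t)@R   # R^T (p-t)
def save(n,img): cv2.imwrite(f"pics/{n}.png",cv2.cvtColor(img,cv2.COLOR_RGB2BGR))
E
python3 - <<'E'
from h import *
s=get_state(); print({k:np.round(v,3).tolist() for k,v in s.items()})
for n in("scene","top"):
    p,d=imaging.capture(n); save(n,p); np.savez(f"{n}.npz",p=p,d=d)
    W=world(n,d)
    for q in("ring_head","vise","rack","jaw_head","button_head"):
        for o in finder.cut_out(n,q)[:4]:
            m=o["region"]&(d>0); 
            if m.sum()>5: print(n,q,round(o["p"],2),np.round(o["pixel"]),m.sum(),np.round(np.median(W[m],0),3),"ztop",np.round(np.percentile(W[m][:,2],98),3))
E
```

```text
{'time_s': 0.0, 'joints': [92.195, 20.593, 0.631, -0.02, -70.137, -16.507], 'qd': [0.058, 0.02, -0.003, -0.033, 0.11, -0.15], 'joint_torque': [-0.0, -58.272, 29.305, 6.997, 0.007, -0.0], 'tcp_pos': [0.167, 0.654, 0.226], 'eef_rot': [179.901, -0.01, -14.319], 'contact_force': [-0.008, 0.742, 0.189], 'moment': [0.009, -0.002, 0.031], 'gripper_force': 0.0, 'gripper_width': 0.087}
scene ring_head 0.72 [342. 176.] 315 [0.438 0.302 0.042] ztop 0.075
scene ring_head 0.72 [313. 180.] 285 [0.434 0.221 0.041] ztop 0.074
scene ring_head 0.65 [357. 195.] 350 [0.535 0.298 0.061] ztop 0.092
scene ring_head 0.61 [398. 191.] 328 [0.537 0.41  0.043] ztop 0.074
scene vise 0.78 [135. 272.] 2317 [ 0.572 -0.234  0.055] ztop 0.077
scene rack 0.68 [327. 216.] 2210 [0.55  0.209 0.029] ztop 0.032
scene jaw_head 0.55 [334. 199.] 418 [0.533 0.228 0.062] ztop 0.083
scene button_head 0.8 [303. 208.] 294 [0.535 0.151 0.062] ztop 0.076
scene button_head 0.21 [211. 355.] 1132 [ 0.773 -0.131  0.019] ztop 0.022
top ring_head 0.78 [219. 270.] 287 [0.427 0.225 0.045] ztop 0.076
top ring_head 0.77 [137. 221.] 318 [0.529 0.413 0.045] ztop 0.076
top ring_head 0.64 [184. 222.] 314 [0.525 0.302 0.063] ztop 0.094
top ring_head 0.57 [197. 172.] 296 [0.631 0.279 0.045] ztop 0.076
top vise 0.68 [428. 219.] 1714 [ 0.515 -0.207  0.064] ztop 0.078
top vise 0.28 [270. 307.] 323 [0.337 0.132 0.018] ztop 0.021
top rack 0.68 [227. 222.] 3122 [0.523 0.226 0.03 ] ztop 0.034
top rack 0.67 [448. 212.] 116 [ 0.531 -0.243  0.094] ztop 0.097
top rack 0.52 [185. 223.] 310 [0.525 0.302 0.063] ztop 0.094
top jaw_head 0.82 [222. 219.] 319 [0.523 0.231 0.074] ztop 0.083
top button_head 0.49 [255. 224.] 249 [0.52  0.157 0.071] ztop 0.077
```

View pics/scene.png

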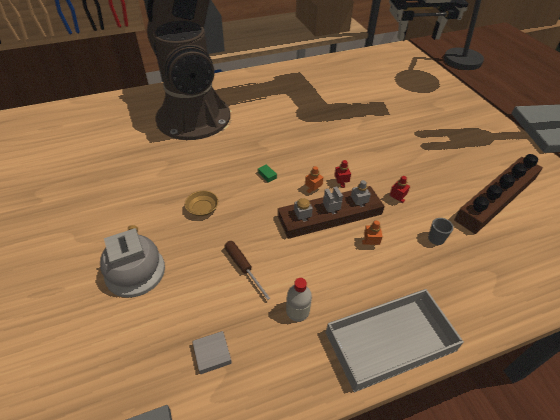

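View pics/top.png

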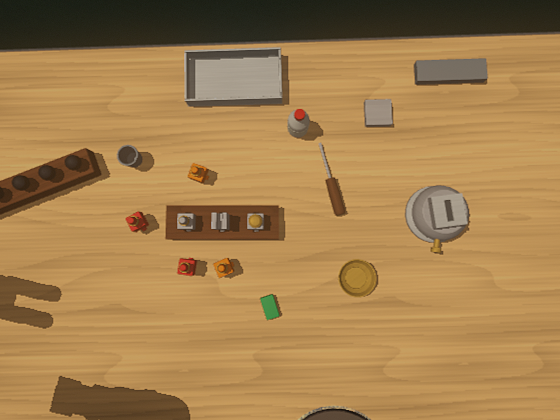

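In the rack, top row: ring head (185,222), jaws (222,219), button (255,224). The red or orange look-alikes are at top (137,221), (187,267), (224,268) and (198,172), all off the rack. I choose the steel one in the rack at (185,222), which has a post. Next I'll check it close up and measure it.

Run:
```python
from h import *
D={n:np.load(n+".npz") for n in("scene","top")}
def big(n,u,v,h,k): 
    return cv2.resize(D[n]["p"][v-h:v+h,u-h:u+h],(k,k),interpolation=cv2.INTER_CUBIC)
save("crop",np.vstack([np.hstack([big("top",185,222,30,290),big("scene",355,195,30,290)]),np.hstack([big("top",446,212,30,290),big("scene",125,248,30,290)])]))
def rect(P):
    c,s,a=cv2.minAreaRect((P[:,:2]*1000).astype(np.float32)); return np.round(c,1),np.round(s,1),round(a,1)
for n in D:
    d=D[n]["d"]; W=world(n,d); ok=d>0
    def box(x0,x1,y0,y1,z0,z1): return W[ok&(W[...,0]>x0)&(W[...,0]<x1)&(W[...,1]>y0)&(W[...,1]<y1)&(W[...,2]>z0)&(W[...,2]<z1)]
    T=box(.4,.65,-.35,-.1,.092,.11); print(n,"turret",rect(T),len(T),np.median(T,0).round(4))
    S=box(.4,.65,-.35,-.1,.06,.092); 
    V=box(.4,.65,-.35,-.1,.01,.2); print(" vise",rect(V))
    C=box(.48,.57,.26,.34,.055,.072); print(" collar",rect(C),len(C),np.median(C,0).round(4))
    p=box(.48,.57,.26,.34,.08,.12); print(" post",rect(p),len(p),p.max(0).round(4))
    K=box(.45,.6,.06,.36,.024,.034); print(" rack",rect(K),np.median(K,0).round(4))
    # slot: dark pixels within turret outline
    hull=cv2.convexHull(np.argwhere(ok&(W[...,2]>.092)&(W[...,2]<.11)&(abs(W[...,0]-.53)<.12)&(abs(W[...,1]+.23)<.12))[:,::-1].astype(np.int32))
    m=np.zeros(d.shape,np.uint8); cv2.fillConvexPoly(m,hull,1); m=cv2.erode(m,np.ones((5,5)))
    g=cv2.cvtColor(D[n]["p"],cv2.COLOR_RGB2GRAY); t,_=cv2.threshold(g[m>0],0,255,cv2.THRESH_OTSU)
    k=((g<t)&(m>0)); 
    c=imaging.get_calibration(n); R=cv2.Rodrigues(np.array(c["rvec"],float))[0]; tv=np.array(c["tvec"],float).ravel(); o=-R.T@tv
    vu=np.argwhere(k); ray=np.c_[(vu[:,1]-c["cx"])/c["fx"],(vu[:,0]-c["cy"])/c["fy"],np.ones(len(vu))]@R
    P=o+ray*((.1-o[2])/ray[:,2])[:,None]
    x=P[:,:2]; e,vec=np.linalg.eigh(np.cov((x-x.mean(0)).T)); print(" slot",t,len(x),x.mean(0).round(4),np.sqrt(12*e).round(4),np.degrees(np.arctan2(vec[1,1],vec[0,1])).round(1),rect(P))
```

```text
scene turret (array([ 531.1, -244.2]), array([67.6, 64.2]), 5.9) 900 [ 0.5344 -0.2448  0.0993]
 vise (array([ 482.8, -210.5]), array([118.3, 245.9]), 60.2)
 collar (array([528.7, 302.9]), array([33.7, 34.3]), 85.3) 129 [0.5355 0.2966 0.0627]
 post (array([527.5, 302.8]), array([13.5, 16.8]), 79.3) 46 [0.5353 0.3097 0.0941]
 rack (array([525.1, 229.7]), array([252.4,  79.2]), 88.2) [0.5405 0.2085 0.0295]
 slot 102.0 124 [ 0.536  -0.2439] [0.0207 0.0535] 177.3 (array([ 542. , -252.6]), array([54.7, 41.9]), 16.8)
top turret (array([ 530.6, -241.6]), array([64. , 65.6]), 6.0) 1001 [ 0.5302 -0.2417  0.099 ]
 vise (array([ 479.4, -209.6]), array([120.6, 234.4]), 61.1)
 collar (array([526.9, 306.4]), array([33.7, 34.2]), 88.1) 159 [0.5264 0.3012 0.0624]
 post (array([527. , 305.7]), array([17. , 19.5]), 63.7) 62 [0.5359 0.3159 0.0959]
 rack (array([524.8, 232. ]), array([250.2,  75.5]), 88.3) [0.5231 0.2244 0.0295]
 slot 115.0 129 [ 0.5305 -0.242 ] [0.0124 0.0439] -173.8 (array([ 530.4, -241.9]), array([43.2, 12.4]), 5.4)
```

View pics/crop.png

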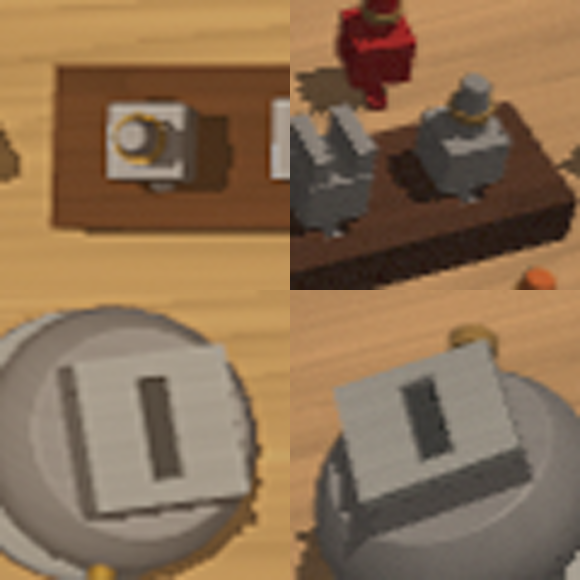

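The crop shows a steel collar with a tapered post and ring, so this is the right head. The turret slot runs about +6° from world x and is centred near (0.530, -0.242). From head to slot is about (+3, -548) mm in both cameras. Moving above the head now.

```bash
python3 -m handwheel '[[0.4,4.5,-4.4,0,-9.7],[0.4,9,-8.7,0,-19.4],[0.4,13.5,-13.1,-1,-29.1],[0.4,18,-17.5,-2,-38.8],[0.4,22.5,-21.8,-3,-48.5],[0.4,27,-26.2,-4,-58.2],[0.4,31.5,-30.6,-5,-67.9],[0.4,36.05,-35,-6,-77.5]]' 20; python3 -m handwheel '[[0.4,0,0,0,0],[0.4,0,0,0,0],[0.4,0,0,0,0]]'
```

```text
time_s: 1.6
tcp_pos: [0.5236, 0.3076, 0.1678]
eef_rot: [-180.0, 0.0, -92.1]
contact_force: [1.2, 1.5, 0.3]
gripper_width: 0.0526
gripper_force: 0.0
time_s: 1.98
tcp_pos: [0.5217, 0.31, 0.1681]
eef_rot: [-180.0, 0.0, -91.7]
contact_force: [0.0, 0.7, -0.1]
gripper_width: 0.0524
gripper_force: 0.0
```

```bash
python3 -m handwheel '[[0.4,0.6,-0.55,-2,0],[0.4,0.6,-0.55,-5,0],[0.4,0.6,-0.55,-7,0],[0.4,0.6,-0.55,-7,0],[0.4,0.6,-0.55,-7,0]]'
python3 - <<'E'
from h import *
for n in("top","scene"):
    p,d=imaging.capture(n); W=world(n,d); ok=d>0
    s=get_state()
    # finger points: z .1-.14
    m=ok&(abs(W[...,0]-.527)<.07)&(abs(W[...,1]-.304)<.06)&(W[...,2]>.096)&(W[...,2]<.125)
    P=W[m]; print(n,len(P),P.mean(0).round(4) if len(P) else "",s["tcp_pos"])
    save("ap_"+n,p[100:300,100:480] if n=="top" else p[100:300,200:480])
E
```

```text
time_s: 2.6
tcp_pos: [0.5284, 0.3046, 0.0988]
eef_rot: [-179.9, 0.0, -91.7]
contact_force: [0.2, 0.5, 1.0]
gripper_width: 0.0528
gripper_force: 0.0
top 0  [0.52855903 0.30461419 0.09903544]
scene 119 [0.5294 0.2966 0.1115] [0.52859951 0.30439021 0.0990149 ]
```

View pics/ap_scene.png

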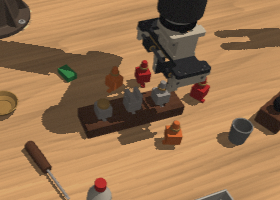

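The gripper sits over the ring head with the fingers astride it along x, clear of the red heads. Descending and gripping.

```bash
python3 -m handwheel '[[0.4,0,0,-2,0],[0.4,0,0,-4,0],[0.4,0,0,-6,0],[0.4,0,0,-6,0],[0.4,0,0,-6,0]]'; python3 -m handwheel '[[0.7,0,0,0,0],[0.7,0,0,0,0],[0.7,0,0,0,0],[0.7,0,0,0,0],[0.7,0,0,0,0]]' 30
```

```text
time_s: 3.32
tcp_pos: [0.5289, 0.304, 0.0389]
eef_rot: [-179.9, 0.1, -91.8]
contact_force: [0.3, 0.1, 0.8]
gripper_width: 0.0529
gripper_force: 0.0
time_s: 3.95
tcp_pos: [0.5284, 0.3037, 0.0383]
eef_rot: [-180.0, 0.0, -91.8]
contact_force: [-2.5, 0.6, 5.6]
gripper_width: 0.0338
gripper_force: 30.0
```

```bash
python3 -m handwheel '[[0.7,0,0,1,0],[0.7,0,0,3,0],[0.7,0,0,7,0],[0.7,0,0,12,0],[0.7,0,0,14,0],[0.7,0,0,14,0]]' 40
python3 - <<'E'
from h import *
s=get_state(); t=s["tcp_pos"]; print(t,s["eef_rot"])
for n in("top","scene"):
    p,d=imaging.capture(n); save("lift_"+n,cv2.resize(p[130:260,250:450] if n=="scene" else p[150:290,120:300],None,fx=3,fy=3,interpolation=cv2.INTER_CUBIC))
E
```

```text
time_s: 4.7
tcp_pos: [0.5289, 0.304, 0.1797]
eef_rot: [-179.9, 0.2, -91.8]
contact_force: [0.1, 0.2, -2.8]
gripper_width: 0.0334
gripper_force: 40.0
[0.52888053 0.30403173 0.17973414] [-1.79861769e+02  1.57855435e-01 -9.18144721e+01]
```

View pics/lift_scene.png

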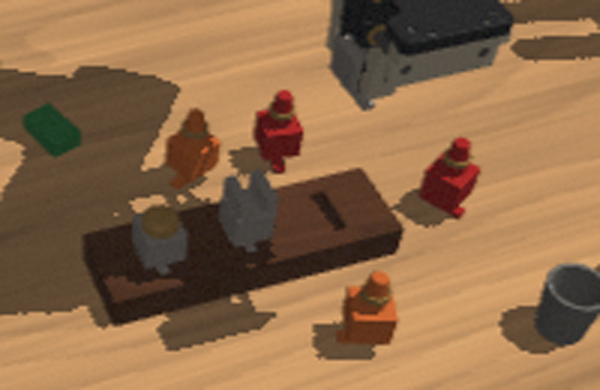

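The head is out and held, and the other two still stand in the rack. Carrying it over to the vise.

```bash
python3 -m handwheel '[[0.7,0,-3,0,0],[0.7,0,-8,0,1],[0.7,0,-13,0,2],[0.7,0,-18,0,3],[0.7,0,-23,0,4],[0.7,0,-28,0,5],[0.7,0,-33,0,6],[0.7,0,-38,0,7.7]]'; python3 -m handwheel '[[0.7,0.2,-4,0,0],[0.7,0.2,-9,0,0],[0.7,0.2,-13,0,0],[0.7,0.2,-16,0,0],[0.7,0.2,-16.8,0,0],[0.7,0.2,-16.8,0,0],[0.7,0.2,-16.8,0,0]]'
```

```text
time_s: 5.8
tcp_pos: [0.5267, -0.0789, 0.1765]
eef_rot: [179.9, -0.0, -84.1]
contact_force: [1.1, -0.0, -1.6]
gripper_width: 0.0341
gripper_force: 40.0
time_s: 6.68
tcp_pos: [0.53, -0.2439, 0.1773]
eef_rot: [180.0, 0.0, -84.1]
contact_force: [0.2, -0.4, -2.0]
gripper_width: 0.0338
gripper_force: 40.0
```

```bash
python3 -m handwheel '[[0.7,0.05,0,-2,0],[0.7,0.1,0,-4,0],[0.7,0.1,0,-5,0],[0.7,0.1,0,-5.2,0],[0.7,0.1,0,-5.2,0]]'; python3 -m handwheel '[[0.7,0,0,-0.2,0],[0.7,0,0,-0.4,0],[0.7,0,0,-0.6,0],[0.7,0,0,-0.8,0],[0.7,0,0,-0.8,0],[0.7,0,0,-0.8,0]]'
python3 - <<'E'
from h import *
s=get_state(); print(s["moment"])
p,d=imaging.capture("scene"); save("vise",cv2.resize(p[170:310,50:230],None,fx=4,fy=4,interpolation=cv2.INTER_CUBIC))
E
```

```text
time_s: 7.3
tcp_pos: [0.5317, -0.2444, 0.1262]
eef_rot: [-180.0, -0.0, -84.1]
contact_force: [-0.4, 0.2, -2.0]
gripper_width: 0.034
gripper_force: 40.0
time_s: 8.05
tcp_pos: [0.5313, -0.2445, 0.1177]
eef_rot: [-180.0, -0.0, -84.1]
contact_force: [-0.2, 0.1, -1.5]
gripper_width: 0.0338
gripper_force: 40.0
[ 0.07617037 -0.06385155  0.02608544]
```

View pics/vise.png

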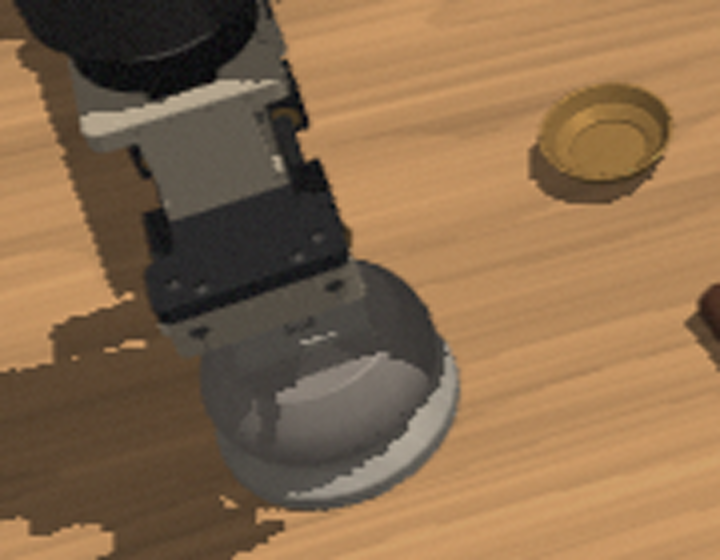

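The gripper hides the turret, but there is no contact force 2.6 mm below the expected top level, so the bar is probably in the slot. Continuing down.

```bash
python3 -m handwheel '[[0.7,0,0,-0.2,0],[0.7,0,0,-0.4,0],[0.7,0,0,-0.4,0],[0.7,0,0,-0.4,0]]'; python3 -m handwheel '[[0.7,0,0,-0.2,0],[0.7,0,0,-0.4,0],[0.7,0,0,-0.4,0],[0.7,0,0,-0.4,0]]'
```

```text
time_s: 8.6
tcp_pos: [0.5314, -0.2446, 0.114]
eef_rot: [-180.0, -0.0, -84.1]
contact_force: [-1.5, 0.3, 3.0]
gripper_width: 0.034
gripper_force: 40.0
time_s: 9.1
tcp_pos: [0.5314, -0.2446, 0.1099]
eef_rot: [-180.0, -0.0, -84.1]
contact_force: [-1.7, 0.8, 5.9]
gripper_width: 0.0339
gripper_force: 40.0
```

The spring force matches the expected seat travel. Pressing further, then turning clockwise.

```bash
python3 -m handwheel '[[0.7,0,0,-0.2,0],[0.7,0,0,-0.4,0],[0.7,0,0,-0.4,0],[0.7,0,0,-0.4,0]]'; python3 -m handwheel '[[0.7,0,0,0,-5],[0.7,0,0,0,-13],[0.7,0,0,0,-22],[0.7,0,0,0,-31],[0.7,0,0,0,-40],[0.7,0,0,0,-40]]'; python3 -c "
from h import *
print(get_state()['moment'])"
```

```text
time_s: 9.6
tcp_pos: [0.5314, -0.2446, 0.1062]
eef_rot: [-180.0, -0.0, -84.1]
contact_force: [-2.2, 2.0, 7.8]
gripper_width: 0.0339
gripper_force: 40.0
time_s: 10.35
tcp_pos: [0.5311, -0.2447, 0.1062]
eef_rot: [-180.0, -0.0, -124.2]
contact_force: [-3.2, 1.2, 9.2]
gripper_width: 0.0339
gripper_force: 40.0
[0.5463495  1.18626883 0.01642046]
```

```bash
python3 -m handwheel '[[0.7,0,0,0,-9],[0.7,0,0,0,-18],[0.7,0,0,0,-25],[0.7,0,0,0,-28],[0.7,0,0,0,-28],[0.7,0,0,0,-28]]'; python3 -c "
from h import *
print(get_state()['moment'])";  python3 -m handwheel '[[0.7,0,0,0,-1],[0.7,0,0,0,-2],[0.7,0,0,0,-2]]';python3 -c "
from h import *
print(get_state()['moment'])"
```

```text
time_s: 11.1
tcp_pos: [0.5307, -0.2446, 0.1061]
eef_rot: [180.0, -0.0, -152.1]
contact_force: [-2.9, 1.9, 9.3]
gripper_width: 0.0336
gripper_force: 40.0
[ 0.67482013  1.45310802 -0.05780309]
time_s: 11.48
tcp_pos: [0.5307, -0.2446, 0.1061]
eef_rot: [180.0, -0.0, -154.1]
contact_force: [-3.7, 0.4, 9.3]
gripper_width: 0.0338
gripper_force: 40.0
[0.68618464 1.4432605  0.03324687]
```

```bash
for i in 1; do python3 -m handwheel '[[0.7,0,0,0,-1.5],[0.7,0,0,0,-3],[0.7,0,0,0,-3],[0.7,0,0,0,-3]]'; done; python3 -c "
from h import *
print(get_state()['moment'])";  python3 -m handwheel '[[0.7,0,0,0,-1.5],[0.7,0,0,0,-3],[0.7,0,0,0,-3],[0.7,0,0,0,-3]]';python3 -c "
from h import *
print(get_state()['moment'])"
```

```text
time_s: 11.98
tcp_pos: [0.5311, -0.2447, 0.1062]
eef_rot: [-180.0, -0.0, -157.1]
contact_force: [-3.2, 1.3, 7.9]
gripper_width: 0.0334
gripper_force: 40.0
[0.56694287 1.09594289 0.04773814]
time_s: 12.48
tcp_pos: [0.5306, -0.2448, 0.1061]
eef_rot: [-180.0, -0.1, -160.1]
contact_force: [-3.6, 1.5, 8.3]
gripper_width: 0.0338
gripper_force: 40.0
[0.28634835 1.59752462 0.19991691]
```

```bash
python3 -m handwheel '[[0.7,0,0,0,-1],[0.7,0,0,0,-2],[0.7,0,0,0,-2],[0.7,0,0,0,-2]]'; python3 -c "
from h import *
print(get_state()['moment'])"
```

```text
time_s: 12.98
tcp_pos: [0.5305, -0.2448, 0.1061]
eef_rot: [-180.0, -0.1, -162.0]
contact_force: [-4.7, 0.3, 9.4]
gripper_width: 0.0336
gripper_force: 40.1
[0.35061199 1.71297472 0.56008096]
```

The turn has hit the stop: the moment rose to 0.56 N m. Easing up, releasing and retreating.

```bash
python3 -m handwheel '[[0.7,0,0,0.1,0],[0.7,0,0,0.15,0],[0.4,0,0,0.15,0],[0.4,0,0,0.15,0],[0.4,0,0,0.15,0],[0.4,0,0,0.15,0]]';  python3 -m handwheel '[[0.4,0,0,1,0],[0.4,0,0,3,0],[0.4,0,0,6,0],[0.4,0,0,10,0],[0.4,-2,5,13,0],[0.4,-4,10,15,0],[0.4,-5,15,15,0],[0.4,-5,20,15,0]]'
python3 - <<'E'
from h import *
I=[]
for n in("scene","top"):
    p,d=imaging.capture(n); W=world(n,d); ok=(d>0)&(abs(W[...,0]-.531)<.05)&(abs(W[...,1]+.243)<.05)
    C=W[ok&(W[...,2]>.123)&(W[...,2]<.139)]; 
    print(n,cv2.minAreaRect((C[:,:2]*1000).astype(np.float32)),C[:,2].max())
    P=W[ok&(W[...,2]>.15)]; T=W[ok&(W[...,2]>.093)&(W[...,2]<.102)]; print(len(P),P.mean(0),P[:,2].max(),cv2.minAreaRect((T[:,:2]*1000).astype(np.float32)))
    I.append(cv2.resize(p[170:290,80:200] if n=="scene" else p[150:270,388:508],(390,390),interpolation=cv2.INTER_CUBIC))
save("end",np.hstack(I))
E
```

```text
time_s: 13.72
tcp_pos: [0.5312, -0.2445, 0.107]
eef_rot: [180.0, -0.0, -162.1]
contact_force: [-0.2, -0.2, -0.9]
gripper_width: 0.0527
gripper_force: 0.0
time_s: 14.72
tcp_pos: [0.4806, -0.0432, 0.2588]
eef_rot: [-180.0, 0.2, -162.1]
contact_force: [1.2, 0.3, 0.4]
gripper_width: 0.0527
gripper_force: 0.0
scene ((533.2716674804688, -244.61155700683594), (34.634307861328125, 34.28145980834961), 21.027441024780273) 0.13821738813220286
81 [ 0.53555405 -0.24443518  0.15780921] 0.16397991317930405 ((531.6000366210938, -243.95773315429688), (66.58457946777344, 63.84321975708008), 5.85806131362915)Traceback (most recent call last):
  File "<stdin>", line 6, in <module>
    return umr_maximum(a, axis, None, out, keepdims, initial, where)
ValueError: zero-size array to reduction operation maximum which has no identity
```

```bash
python3 -m handwheel '[[0.4,0,6,0,0],[0.4,0,12,0,0],[0.4,0,18,0,0],[0.4,0,24,0,0],[0.4,0,24,0,0]]'
python3 - <<'E'
from h import *
I=[]
for n in("scene","top"):
    p,d=imaging.capture(n); W=world(n,d); ok=(d>0)&(abs(W[...,0]-.531)<.05)&(abs(W[...,1]+.243)<.05)
    C=W[ok&(W[...,2]>.123)&(W[...,2]<.139)]
    P=W[ok&(W[...,2]>.161)]; print(n,len(C),cv2.minAreaRect((C[:,:2]*1000).astype(np.float32)) if len(C) else "",len(P),P.mean(0))
    I.append(cv2.resize(p[170:290,80:200] if n=="scene" else p[150:270,388:508],(390,390),interpolation=cv2.INTER_CUBIC))
save("end",np.hstack(I))
E
```

```text
time_s: 15.45
tcp_pos: [0.4814, 0.1985, 0.2573]
eef_rot: [180.0, 0.0, -161.9]
contact_force: [-0.5, -0.7, -0.3]
gripper_width: 0.0525
gripper_force: 0.0
scene 219 ((532.7537841796875, -244.86834716796875), (35.64622497558594, 34.41474914550781), 20.44632339477539) 32 [ 0.53282255 -0.24504108  0.16249565]
top 202 ((530.8394775390625, -242.01596069335938), (34.732852935791016, 34.4079704284668), 18.9567928314209) 32 [ 0.53122133 -0.2427211   0.16256468]
```

View pics/end.png

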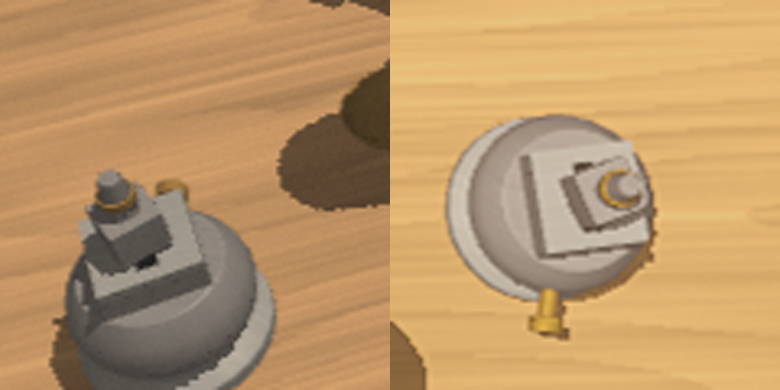

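The head stands upright and centred on the turret (scene crop about (125,220), top crop about (615,190)). It sits at lock depth and is turned about 75° from the slot, including play. Handing in.

```bash
python3 -c "
from h import *
print(r.close_job())"
```

```text
the job is handed in; nothing more can be done
None
```

I mounted the ring head in the vise, turned it to the stop and handed the job in at about 15.5 s; the final pictures show it upright and seated at lock depth, but hand-in returned no verdict.

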